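Set the bin status tags

TASK

Each cassette bin on the board has a hinged tag in front of it: push the tags over so that only the bins packed full of cassettes have their tag lying over toward the bin with the disc face up, while the tag of every bin that is not full lies over toward the robot with the bar face up. Push them gently with the fingertips, without pinching or lifting anything, and leave the bins and all the other things where they are.

Things in the scene. Friction and masses are not known exactly. Their poses are not given: they have to be found in the camera images.
- tag_board: flat grey board fixed on the bench, 260x380x8 mm. Origin on its underside, under the middle of the row of tags; x points from the tags to the bins (away from the robot), y left along the row, z up. It reaches x = -65 to +195, y = -190 to +190 mm. Four tag stands at x = 0, y = -138, -46, 46, 138 mm, in any order; a bin behind each at x = 150 mm
- stand_1: aluminium stand of tag 1, fixed on the board; origin under its foot, hinge pin 57 mm above it (65 mm above the bench), axes as the board's. Two posts beside the tag, outer faces 31 mm from the middle (pin heads 34 mm), end 6 mm above the pin. Tag: white plate 46 mm wide (y), 4 mm thick, reaching 55 mm from the pin; black disc on one face, black bar on the other
- tag_1 (a joint): tag angle, rad: 0 upright; +0.96 over toward its bin, at its stop (disc face up: full); -0.96 over toward the robot, at its stop (bar face up: not full). At a stop the free edge is 45 mm from the pin horizontally and 32 mm above it. Slippery; turns almost freely (well under 1 N) and falls to the stop by itself once past upright
- tag_1_bay (a point): middle of the place for the bin of tag 1, 150 mm behind the pin, on the board's top (8 mm above the bench; axes as the board's); the bin standing within 15 mm of it is this tag's bin
- stand_2: aluminium stand of tag 2, fixed on the board; origin under its foot, hinge pin 57 mm above it (65 mm above the bench), axes as the board's. Two posts beside the tag, outer faces 31 mm from the middle (pin heads 34 mm), end 6 mm above the pin. Tag: white plate 46 mm wide (y), 4 mm thick, reaching 55 mm from the pin; black disc on one face, black bar on the other
- tag_2 (a joint): tag angle, rad: 0 upright; +0.96 over toward its bin, at its stop (disc face up: full); -0.96 over toward the robot, at its stop (bar face up: not full). At a stop the free edge is 45 mm from the pin horizontally and 32 mm above it. Slippery; turns almost freely (well under 1 N) and falls to the stop by itself once past upright
- tag_2_bay (a point): middle of the place for the bin of tag 2, 150 mm behind the pin, on the board's top (8 mm above the bench; axes as the board's); the bin standing within 15 mm of it is this tag's bin
- stand_3: aluminium stand of tag 3, fixed on the board; origin under its foot, hinge pin 57 mm above it (65 mm above the bench), axes as the board's. Two posts beside the tag, outer faces 31 mm from the middle (pin heads 34 mm), end 6 mm above the pin. Tag: white plate 46 mm wide (y), 4 mm thick, reaching 55 mm from the pin; black disc on one face, black bar on the other
- tag_3 (a joint): tag angle, rad: 0 upright; +0.96 over toward its bin, at its stop (disc face up: full); -0.96 over toward the robot, at its stop (bar face up: not full). At a stop the free edge is 45 mm from the pin horizontally and 32 mm above it. Slippery; turns almost freely (well under 1 N) and falls to the stop by itself once past upright
- tag_3_bay (a point): middle of the place for the bin of tag 3, 150 mm behind the pin, on the board's top (8 mm above the bench; axes as the board's); the bin standing within 15 mm of it is this tag's bin
- stand_4: aluminium stand of tag 4, fixed on the board; origin under its foot, hinge pin 57 mm above it (65 mm above the bench), axes as the board's. Two posts beside the tag, outer faces 31 mm from the middle (pin heads 34 mm), end 6 mm above the pin. Tag: white plate 46 mm wide (y), 4 mm thick, reaching 55 mm from the pin; black disc on one face, black bar on the other
- tag_4 (a joint): tag angle, rad: 0 upright; +0.96 over toward its bin, at its stop (disc face up: full); -0.96 over toward the robot, at its stop (bar face up: not full). At a stop the free edge is 45 mm from the pin horizontally and 32 mm above it. Slippery; turns almost freely (well under 1 N) and falls to the stop by itself once past upright
- tag_4_bay (a point): middle of the place for the bin of tag 4, 150 mm behind the pin, on the board's top (8 mm above the bench; axes as the board's); the bin standing within 15 mm of it is this tag's bin
- bin_1: small open grey bin, 58x50x34 mm, standing loose on the board, origin under its middle; FULL: packed with seven cassettes on edge, from wall to wall. It may stand at any place in the row.
- bin_2: small open grey bin, 58x50x34 mm, standing loose on the board, origin under its middle; NOT full: only three cassettes on edge at its far end. It may stand at any place in the row.
- bin_3: small open grey bin, 58x50x34 mm, standing loose on the board, origin under its middle; FULL: packed with seven cassettes on edge, from wall to wall. It may stand at any place in the row.
- bin_4: small open grey bin, 58x50x34 mm, standing loose on the board, origin under its middle; NOT full: empty. It may stand at any place in the row.
- marker: bystander: white marker pen with a black cap, 11x130x14 mm, lying on the board between the tags and the bins, below the height of the pivots; loose, to be left alone
- coverslips: bystander: small flat box of cover slips, 46x62x16 mm, left of the board; loose, to be left alone
- petri: bystander: small clear petri dish, 58 mm across, 15 mm high, right of the board; loose, to be left alone
- forceps: bystander: thin steel forceps, 12x126x8 mm, left of the board; loose, to be left alone
- tape: bystander: roll of tape lying flat, 85 mm across, 25 mm high, right of the board; loose, to be left alone
- staining_jar: bystander: glass staining jar, 68 mm across, 89 mm high, right of the board; loose, to be left alone
There are look-alikes about, which are no part of the job. What is shaped like the bin_3 but orange is not meant.

How it is judged:
At the end, for the whole second after the job is handed in: The tags of the two full bins are at more than 0.85 rad (lying toward the bin), those of the two bins that are not full at less than -0.85 rad (lying toward the robot), all at rest, and each bin is still within 35 mm of the middle of its tag's bay (((horizontal distance between tag_1_bay and bin_1 below 0.035 m and value of joint tag_1 above 0.85 rad) or (horizontal distance between tag_1_bay and bin_2 below 0.035 m and value of joint tag_1 below -0.85 rad)) and velocity of joint tag_1 between -0.3 and 0.3 rad/s and ((horizontal distance between tag_2_bay and bin_1 below 0.035 m and value of joint tag_2 above 0.85 rad) or (horizontal distance between tag_2_bay and bin_2 below 0.035 m and value of joint tag_2 below -0.85 rad)) and velocity of joint tag_2 between -0.3 and 0.3 rad/s and ((horizontal distance between tag_3_bay and bin_3 below 0.035 m and value of joint tag_3 above 0.85 rad) or (horizontal distance between tag_3_bay and bin_4 below 0.035 m and value of joint tag_3 below -0.85 rad)) and velocity of joint tag_3 between -0.3 and 0.3 rad/s and ((horizontal distance between tag_4_bay and bin_3 below 0.035 m and value of joint tag_4 above 0.85 rad) or (horizontal distance between tag_4_bay and bin_4 below 0.035 m and value of joint tag_4 below -0.85 rad)) and velocity of joint tag_4 between -0.3 and 0.3 rad/s); the robot touches nothing.
It fails at once if a bin is lifted, carried or shoved by more than 20 mm (distance of any of bin_1, bin_2, bin_3, bin_4 from where it was at the start of the episode above 0.02 m).
It fails at once if a bystander is lifted, carried or shoved by more than 30 mm (distance of any of marker, coverslips, petri, forceps, tape, staining_jar from where it was at the start of the episode above 0.03 m).
It fails at once if a tag stand is pushed or squeezed (tag included) with more than 20 N (contact force between the fingers and stand_1 above 20 N or contact force between the fingers and stand_2 above 20 N or contact force between the fingers and stand_3 above 20 N or contact force between the fingers and stand_4 above 20 N).
It also fails if it takes over 38 s, if anything falls off the work surface, if the arm or the gripper's body presses on something with over 40 N, if the wrist force passes 120 N, or if a joint passes its speed limit or range.

ROBOT

A 6-joint arm with a two-finger parallel gripper is mounted at the origin on a cart in front of the work surface, level with it; the furniture and walls round the work are solid. World frame = base frame: x ahead of the robot, y to its left, z up, the work surface at z = 0. Lengths are in m, angles in rad, forces in N, time in s.
With the tool pointing down it reaches from about 0.275 to 0.85 m from the base axis. Payload 5.2 kg.
Tool frame: the origin (TCP) lies midway between the tips of the shut fingers; the grasp point (between the pads) lies 19 mm behind it; z points along the fingers, y is the direction in which the jaws open and shut (so a half turn about z gives the same grasp; the last joint's range is limited). The gripper opens to 85 mm and grips with 20 to 120 N. Pads are 22 mm wide; open, the fingers measure 114 mm over their backs; the gripper's body (76 mm by 85 mm) begins 54 mm behind the grasp point. The pads swing forward as they close: fully open they stand 13 mm farther back than shut.
Start: joints at [-1.383, 0.259, 1.535, -0, 1.348, -0.203], TCP at [0.21, -0.509, 0.231] pointing down, gripper open.
Joint ranges: [-3.14, 3.14], [-0.91, 2.08], [0.19, 2.58], [-1.22, 4.36], [0.22, 2.71], [-3.12, 3.12]. Speed limits (rad/s): [2.57, 2.57, 3.14, 3.14, 3.14, 3.14].

INTERFACE

Orientations are given as a 3x3 rotation matrix whose columns are the frame's x, y, z axes.
In Python, from rig import robot gives the robot as it stands.
- The arm moves only by the tool servo_tool, never from a script. Its argument "increments" is a list of rows, each an object of numbers: "dx", "dy", "dz": the shift along the tool's x, y, z in mm; "wx", "wy", "wz": the turn, a rotation vector about the tool's x, y, z in rad; "hand": the closure, from 0 (fully open) to 1 (shut). In form: [{"dx": .., "dy": .., "dz": .., "wx": .., "wy": .., "wz": .., "hand": ..}, ...]. A call has 1 to 20 rows; each row shifts and turns the pose as measured when the row begins, along the tool's axes as they then stand; what a row does not reach is not made up. A row lasts 1/8 s, in which the tool goes at most 62.5 mm and 10.7 degrees, less where a joint would pass 70% of its speed; a pose out of reach is approached as far as the arm can. A call with a gripper value outside its range is refused whole. The fingers move at their own pace and stop on an object; "squeeze" is the grip in N (left out, the last holds). Time passes only in rows, so rows that do not move let the fingers close. It gives the time, the measured TCP pose, the force and the opening at its end, in the units of the state.
- robot.get_obs(): the state, without advancing time (a new reading comes with each control period).
- robot.camera(name): name is "scene" or "top" or "wrist"; returns a dict with "pixels" (400x640x3 uint8, blue, green, red), "intrinsics" (3x3 intrinsics, pixels), "dist" ([k1, k2, p1, p2, k3] as OpenCV has them; the pictures are not rectified), "origin" and "rotation" of the camera in the world; the wrist camera has in their place "mount" (4x4, takes a point from camera to tool coordinates, whose origin is the TCP and whose axes are the flange's). Camera axes: x right, y up, looking along -z (the intrinsics and any distortion apply to the point x, -y, -z); pixel columns grow to the right and rows downward; lengths in m; the calibration is good to about 2 mm. A picture is of the moment at which its call begins: read the wrist's pose just before it. There is no depth.
- robot.job_done(): hands the job in, once; it reports no verdict.
The state is a dict: "time_s": time; "qpos": joint angles; "qvel": joint speeds; "effort": joint torques, N m; "tool_pos": TCP position; "eef_rot": TCP orientation; "ft_force": force on the tool from outside, world axes, zero at the start; "moment": the same for the moment, N m; "grip_width": opening from 0.0 (shut) to 1.0 (fully open).
Only numpy, scipy, OpenCV 4.12 (cv2) and the standard library are available. Lean on these libraries where they do the work, as an engineer would, in place of code of your own. Each camera call takes 0.05 s, during which the arm holds its last target.

## Working session

There is one attempt and no reset: what is moved stays moved. The work goes in short steps, Python scripts to look and compute and a tool call to move; the robot and the scene stay as the last step left them, time stands still between calls to the robot, and variables do not carry over. Pictures are saved under pics/ and viewed, and the job is handed in when it is done.

Besides the shell and the picture viewer there is one more tool, called after "Emit:" as a command line: name --argument value ..., lists and objects as JSON in quotes. servo_tool: Moves the arm, as the interface text tells. Its arguments: {"type":"object","properties":{"increments":{"type":"array"},"squeeze":{"type":"number"}},"required":["increments"]}

```bash
mkdir -p pics; cat > h.py <<'E'
import sys; sys.path.insert(0,'.')
import numpy as np, cv2
from rig import robot
def ray(c,uv):
    p=cv2.undistortPoints(np.array([[uv]],float),np.array(c['intrinsics'],float),np.array(c['dist'],float))[0,0]
    d=np.array(c['rotation'])@np.array([p[0],-p[1],-1]); return np.array(c['origin']),d
def onz(c,uv,z):
    o,d=ray(c,uv); return o+d*(z-o[2])/d[2]
def proj(c,P):
    R=np.array(c['rotation']);q=(np.atleast_2d(P)-np.array(c['origin']))@R
    q=q*[1,-1,-1]
    return cv2.projectPoints(q,np.zeros(3),np.zeros(3),np.array(c['intrinsics'],float),np.array(c['dist'],float))[0][:,0]
E
python3 - <<'E'
from h import *
import pickle
o=robot.get_obs();print(o)
for n in('scene','top'):
    c=robot.camera(n);cv2.imwrite(f'pics/{n}0.png',c['pixels']);pickle.dump(c,open(n+'0.pkl','wb'));print(n,c['origin'],c['rotation'],c['intrinsics'],c['dist'])
E
```

```text
{'time_s': 0.0, 'qpos': array([-1.38282318e+00,  2.59344533e-01,  1.53610741e+00,  9.05969081e-06,
        1.34800492e+00, -2.02812848e-01]), 'qvel': array([-0.00061879,  0.00022284, -0.00080649,  0.00115413, -0.00027856,
        0.0013193 ]), 'effort': array([ 1.16682379e-03, -4.46022248e+01, -2.90567762e+01, -5.03822230e-04,
        1.14283426e-02,  3.25877011e-05]), 'tool_pos': array([ 0.20941847, -0.50798626,  0.23046411]), 'eef_rot': array([[ 9.24610780e-01,  3.80913100e-01, -3.39681075e-04],
       [ 3.80913058e-01, -9.24609043e-01,  1.83302192e-03],
       [ 3.84149867e-04, -1.82422078e-03, -9.99998262e-01]]), 'ft_force': array([0.33354422, 0.0143426 , 0.20302232]), 'moment': array([ 0.07031235,  0.05551747, -0.03922915]), 'grip_width': 1.0012404436190223}
scene [-0.01315091  0.85447078  1.35210283] [[-0.82847049  0.42239421 -0.36772241]
 [-0.55988338 -0.6398543   0.52641911]
 [-0.01293238  0.64200436  0.76659191]] [[460.28621475   0.         324.25718124]
 [  0.         460.28621475 202.1278757 ]
 [  0.           0.           1.        ]] [-0.07353656  0.          0.          0.          0.        ]
top [ 0.48472763 -0.00387776  1.3693789 ] [[ 0.01615851  0.99504558 -0.09809793]
 [-0.99978362  0.0173646   0.0114534 ]
 [ 0.01310008  0.09789163  0.99511086]] [[438.6437516    0.         320.08213942]
 [  0.         438.6437516  199.66519606]
 [  0.           0.           1.        ]] [0.02163981 0.         0.         0.         0.        ]
```

View pics/top0.png

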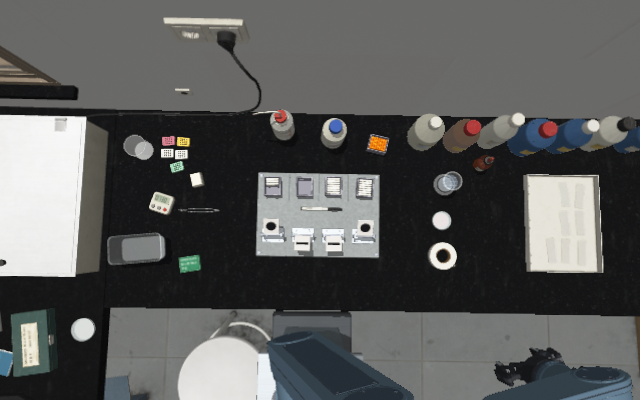

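View pics/scene0.png

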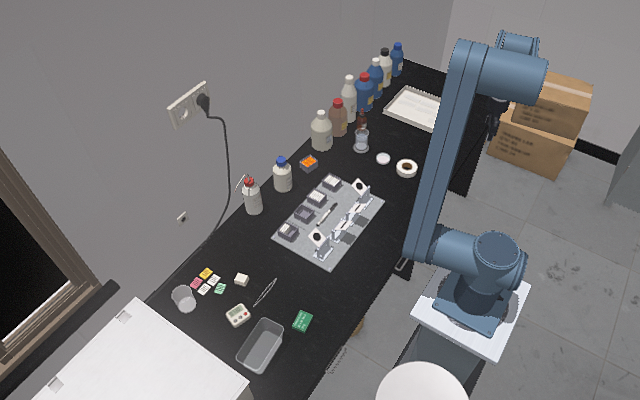

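```bash
python3 -c "
import cv2
a=cv2.imread('pics/top0.png')[90:290,210:430];cv2.imwrite('pics/top0z.png',cv2.resize(a,None,fx=3,fy=3,interpolation=2)[:600,:])
a=cv2.imread('pics/scene0.png')[150:320,200:420];cv2.imwrite('pics/scene0z.png',cv2.resize(a,None,fx=3.5,fy=3.5,interpolation=2))"
```

```text
(no output)
```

View pics/top0z.png

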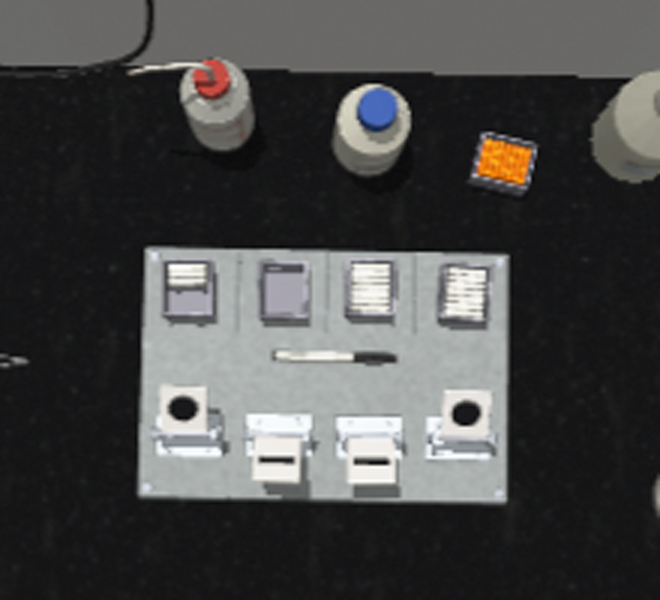

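View pics/scene0z.png

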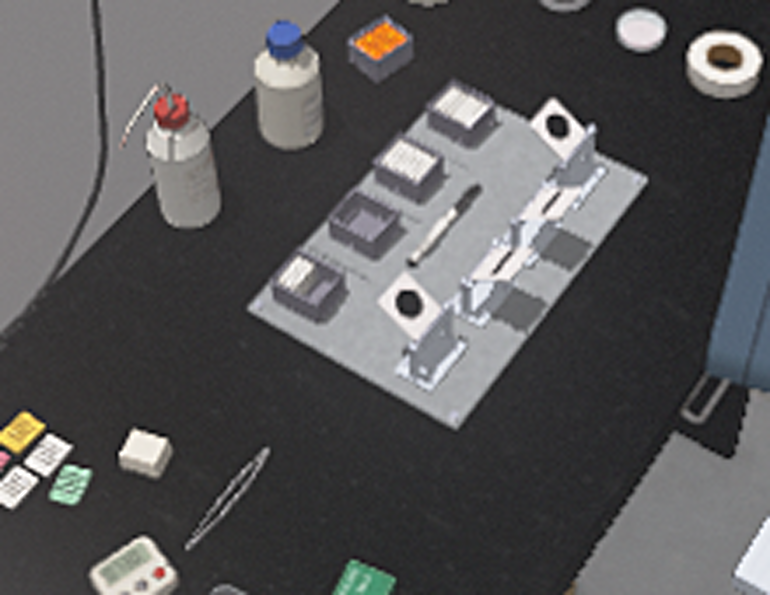

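```bash
python3 - <<'E'
from h import *
import pickle
c=pickle.load(open('top0.pkl','rb'));im=c['pixels']
hsv=cv2.cvtColor(im,cv2.COLOR_BGR2HSV)
m=(im.min(2)>60).astype(np.uint8); m[:165]=0;m[265:]=0;m[:,:245]=0;m[:,395:]=0
k,l,s,_=cv2.connectedComponentsWithStats(m); i=1+np.argmax(s[1:,4]); print(s[i])
cs,_=cv2.findContours((l==i).astype(np.uint8),0,2)
ct=max(cs,key=cv2.contourArea).reshape(-1,2)
P=np.array([onz(c,u,0.008)[:2] for u in ct.astype(float)])
r=cv2.minAreaRect((P*1000).astype(np.float32));print(r);print(cv2.boxPoints(r))
# tags: project guess later
E
```

```text
[  256   172   124    86 10169]
((572.7236938476562, -13.0853271484375), (381.5193786621094, 261.3681945800781), 89.93951416015625)
[[ 441.8383  -203.70695]
 [ 703.20636 -203.98286]
 [ 703.60913  177.5363 ]
 [ 442.24103  177.81221]]
```

Left to right, the top view shows bins with three cassettes, none, a full load and a full load. Their tags show disc, bar, bar and disc. So the leftmost tag has to go toward the robot and the third from the left toward its bin. First I check the geometry by overlaying the predicted tag edges on the picture, and I align and shut the gripper.

```bash
python3 - <<'E'
from h import *
import pickle
for n,sl in(('top',(slice(90,290),slice(210,430))),('scene',(slice(150,320),slice(200,420)))):
    c=pickle.load(open(n+'0.pkl','rb'));im=cv2.resize(c['pixels'],None,fx=4,fy=4,interpolation=2)
    for y,s in((125,1),(33,-1),(-59,-1),(-151,1)):
        pts=[(508+45*s,y+23,97),(508+45*s,y-23,97),(508,y+31,71),(508,y-31,71),(658,y,42)]
        for u in proj(c,np.array(pts)/1000.): cv2.circle(im,tuple(int(v) for v in u*4+2),3,(0,0,255),-1)
    a=im[sl[0].start*4:sl[0].stop*4,sl[1].start*4:sl[1].stop*4]
    cv2.imwrite(f'pics/{n}_ov.png',a[:, :800] if n=='scene' else a[300:700,60:])
E
```

Emit:
servo_tool --increments '[{"wz": 0.13,"hand": 1},{"wz": 0.13,"hand": 1},{"wz": 0.13,"hand": 1},{"hand": 1},{"hand": 1},{"hand": 1}]' --squeeze 20

```text
invalid input
```

View pics/top_ov.png

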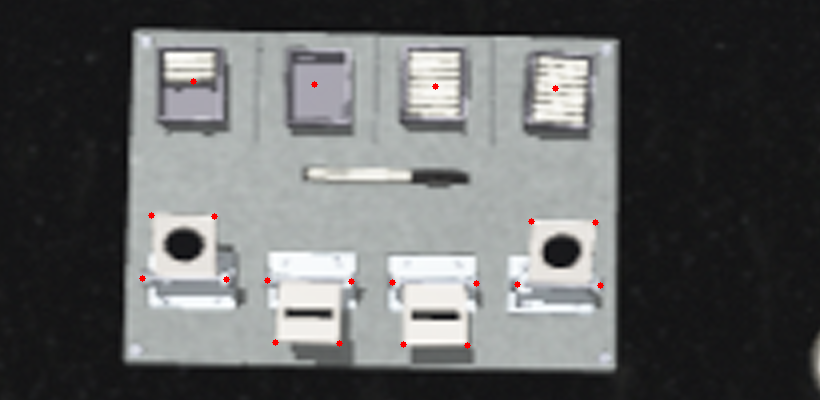

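View pics/scene_ov.png

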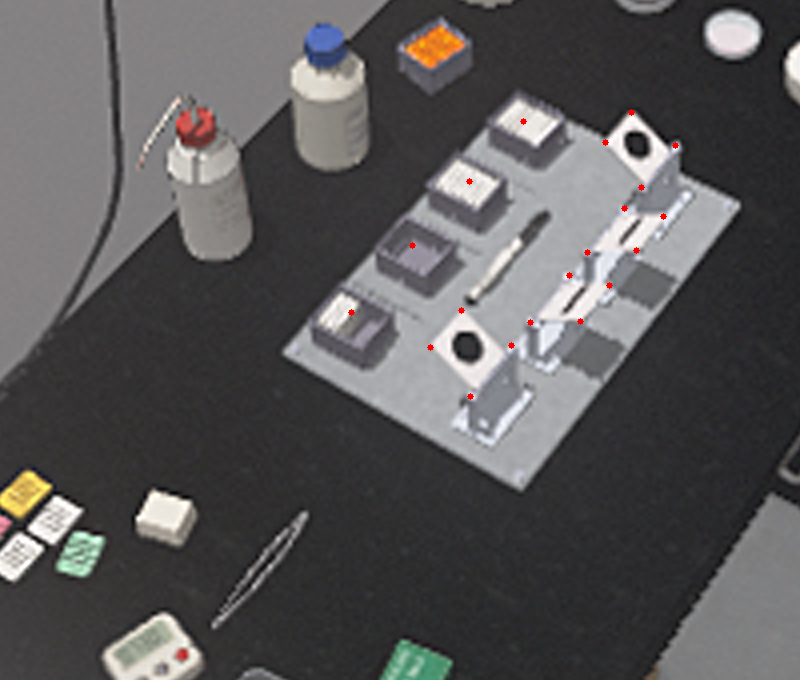

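Emit:
servo_tool --increments '[{"dx": 0,"dy": 0,"dz": 0,"wx": 0,"wy": 0,"wz": 0.13,"hand": 1},{"dx": 0,"dy": 0,"dz": 0,"wx": 0,"wy": 0,"wz": 0.13,"hand": 1},{"dx": 0,"dy": 0,"dz": 0,"wx": 0,"wy": 0,"wz": 0.13,"hand": 1},{"dx": 0,"dy": 0,"dz": 0,"wx": 0,"wy": 0,"wz": 0,"hand": 1},{"dx": 0,"dy": 0,"dz": 0,"wx": 0,"wy": 0,"wz": 0,"hand": 1},{"dx": 0,"dy": 0,"dz": 0,"wx": 0,"wy": 0,"wz": 0,"hand": 1}]' --squeeze 20

```text
time_s: 0.85
tool_pos: [0.2091, -0.5065, 0.2281]
eef_rot: [[1.0, -0.006, -0.001], [-0.006, -1.0, 0.007], [-0.001, -0.007, -1.0]]
ft_force: [-0.1, 0.1, -0.1]
grip_width: 0.003
```

The overlay dots land on the tag edges and posts to within about 1 px in both views. Next I move in front of the third tag from the left.

Emit:
servo_tool --increments '[{"dx": 24,"dy": -50,"dz": 0,"wx": 0,"wy": 0,"wz": 0,"hand": 1},{"dx": 24,"dy": -50,"dz": 0,"wx": 0,"wy": 0,"wz": 0,"hand": 1},{"dx": 24,"dy": -50,"dz": 0,"wx": 0,"wy": 0,"wz": 0,"hand": 1},{"dx": 24,"dy": -50,"dz": 0,"wx": 0,"wy": 0,"wz": 0,"hand": 1},{"dx": 24,"dy": -50,"dz": 0,"wx": 0,"wy": 0,"wz": 0,"hand": 1},{"dx": 24,"dy": -50,"dz": 0,"wx": 0,"wy": 0,"wz": 0,"hand": 1},{"dx": 24,"dy": -50,"dz": 0,"wx": 0,"wy": 0,"wz": 0,"hand": 1},{"dx": 24,"dy": -50,"dz": 0,"wx": 0,"wy": 0,"wz": 0,"hand": 1},{"dx": 0,"dy": 0,"dz": 0,"wx": 0,"wy": 0,"wz": 0,"hand": 1}]'

```text
time_s: 1.98
tool_pos: [0.4077, -0.0965, 0.2311]
eef_rot: [[1.0, 0.003, 0.004], [0.003, -1.0, 0.004], [0.004, -0.004, -1.0]]
ft_force: [-0.2, -0.8, -1.2]
grip_width: -0.004
```

Emit:
servo_tool --increments '[{"dx": 16,"dy": -38,"dz": 0,"wx": 0,"wy": 0,"wz": 0,"hand": 1},{"dx": 0,"dy": 0,"dz": 40,"wx": 0,"wy": 0,"wz": 0,"hand": 1},{"dx": 0,"dy": 0,"dz": 40,"wx": 0,"wy": 0,"wz": 0,"hand": 1},{"dx": 0,"dy": 0,"dz": 0,"wx": 0,"wy": 0,"wz": 0,"hand": 1}]'

```text
time_s: 2.48
tool_pos: [0.4254, -0.0599, 0.1509]
eef_rot: [[1.0, 0.007, 0.007], [0.007, -1.0, 0.0], [0.007, -0.0, -1.0]]
ft_force: [0.5, -0.8, -0.1]
grip_width: 0.0
```

Emit:
servo_tool --increments '[{"dx": 0,"dy": 0,"dz": 34,"wx": 0,"wy": 0,"wz": 0,"hand": 1},{"dx": 0,"dy": 0,"dz": 34,"wx": 0,"wy": 0,"wz": 0,"hand": 1},{"dx": 0,"dy": 0,"dz": 0,"wx": 0,"wy": 0,"wz": 0,"hand": 1}]'

```text
time_s: 2.85
tool_pos: [0.4294, -0.0642, 0.0863]
eef_rot: [[1.0, 0.005, 0.014], [0.005, -1.0, -0.004], [0.014, 0.004, -1.0]]
ft_force: [-0.9, 0.2, -0.0]
grip_width: 0.001
```

```bash
python3 - <<'E'
from h import *
c=robot.camera('scene');cv2.imwrite('pics/s1.png',cv2.resize(c['pixels'][150:300,230:430],None,fx=4,fy=4,interpolation=2))
E
```

```text
(no output)
```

View pics/s1.png

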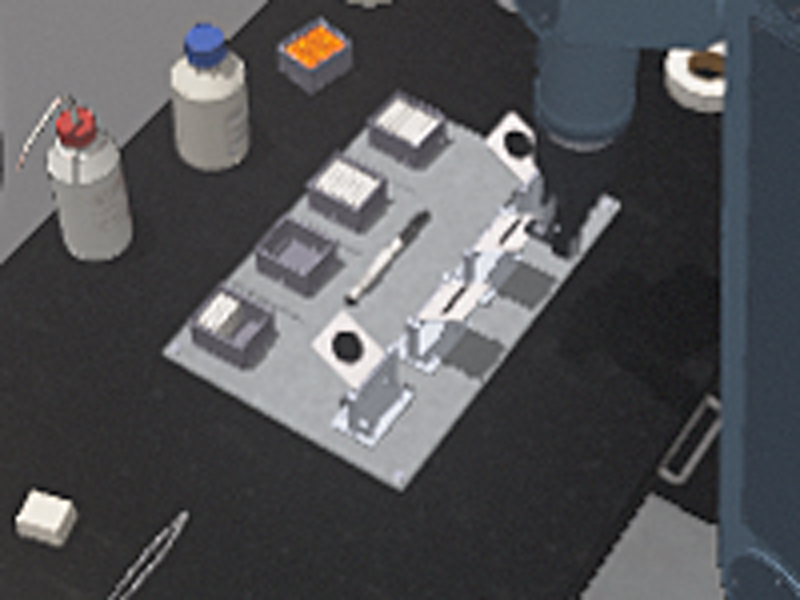

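The picture shows the fingertips just in front of the third tag's free edge, near pixel (560,245) in the crop. The tag hasn't been touched yet, so I push it toward its bin.

Emit:
servo_tool --increments '[{"dx": 4,"dy": -4,"dz": 3,"wx": 0,"wy": -0.014,"wz": 0,"hand": 1},{"dx": 10,"dy": 0,"dz": 0,"wx": 0,"wy": 0,"wz": 0,"hand": 1},{"dx": 10,"dy": 0,"dz": 0,"wx": 0,"wy": 0,"wz": 0,"hand": 1},{"dx": 10,"dy": 0,"dz": 0,"wx": 0,"wy": 0,"wz": 0,"hand": 1},{"dx": 10,"dy": 0,"dz": 0,"wx": 0,"wy": 0,"wz": 0,"hand": 1}]'

```text
time_s: 3.52
tool_pos: [0.4811, -0.0619, 0.09]
eef_rot: [[1.0, 0.005, 0.011], [0.005, -1.0, -0.008], [0.01, 0.009, -1.0]]
ft_force: [0.0, -0.3, 0.1]
grip_width: 0.001
```

Emit:
servo_tool --increments '[{"dx": 8,"dy": 0,"dz": 2,"wx": 0,"wy": -0.01,"wz": 0,"hand": 1},{"dx": 8,"dy": 0,"dz": 2,"wx": 0,"wy": 0,"wz": 0,"hand": 1},{"dx": 8,"dy": 0,"dz": 1,"wx": 0,"wy": 0,"wz": 0,"hand": 1},{"dx": 8,"dy": 0,"dz": 0,"wx": 0,"wy": 0,"wz": 0,"hand": 1},{"dx": 8,"dy": 0,"dz": 0,"wx": 0,"wy": 0,"wz": 0,"hand": 1},{"dx": 0,"dy": 0,"dz": 0,"wx": 0,"wy": 0,"wz": 0,"hand": 1}]'

```text
time_s: 4.28
tool_pos: [0.5242, -0.0616, 0.0843]
eef_rot: [[1.0, 0.006, -0.001], [0.006, -1.0, -0.008], [-0.002, 0.008, -1.0]]
ft_force: [-1.2, -0.8, 3.6]
grip_width: 0.001
```

```bash
python3 - <<'E'
from h import *
c=robot.camera('scene');cv2.imwrite('pics/s2.png',cv2.resize(c['pixels'][150:300,230:430],None,fx=4,fy=4,interpolation=2))
E
```

```text
(no output)
```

View pics/s2.png

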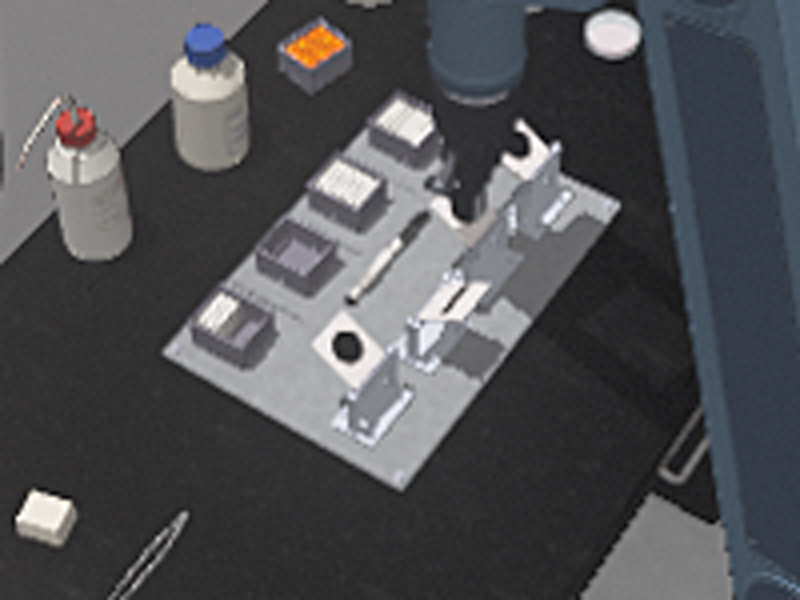

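The third tag now lies toward its bin. I go up and over to behind the leftmost tag.

Emit:
servo_tool --increments '[{"dx": -3,"dy": 0,"dz": -15,"wx": 0,"wy": 0,"wz": 0,"hand": 1},{"dx": 0,"dy": 0,"dz": -35,"wx": 0,"wy": 0,"wz": 0,"hand": 1},{"dx": 0,"dy": 0,"dz": -40,"wx": 0,"wy": 0,"wz": 0,"hand": 1},{"dx": 15,"dy": -40,"dz": -5,"wx": 0,"wy": 0,"wz": 0,"hand": 1},{"dx": 18,"dy": -48,"dz": 0,"wx": 0,"wy": 0,"wz": 0,"hand": 1},{"dx": 18,"dy": -48,"dz": 0,"wx": 0,"wy": 0,"wz": 0,"hand": 1},{"dx": 18,"dy": -48,"dz": 0,"wx": 0,"wy": 0,"wz": 0,"hand": 1},{"dx": 0,"dy": 0,"dz": 0,"wx": 0,"wy": 0,"wz": 0,"hand": 1}]'

```text
time_s: 5.32
tool_pos: [0.5916, 0.1274, 0.1898]
eef_rot: [[1.0, 0.001, 0.01], [0.001, -1.0, -0.009], [0.01, 0.009, -1.0]]
ft_force: [-0.1, -0.7, -0.4]
grip_width: -0.005
```

Emit:
servo_tool --increments '[{"dx": 0,"dy": 0,"dz": 30,"wx": 0,"wy": -0.01,"wz": 0,"hand": 1},{"dx": 0,"dy": 0,"dz": 30,"wx": 0,"wy": 0,"wz": 0,"hand": 1},{"dx": 0,"dy": 0,"dz": 25,"wx": 0,"wy": 0,"wz": 0,"hand": 1},{"dx": 0,"dy": 0,"dz": 20,"wx": 0,"wy": 0,"wz": 0,"hand": 1},{"dx": 0,"dy": 0,"dz": 0,"wx": 0,"wy": 0,"wz": 0,"hand": 1}]'

```text
time_s: 5.95
tool_pos: [0.5916, 0.1229, 0.0871]
eef_rot: [[1.0, 0.001, 0.005], [0.001, -1.0, -0.01], [0.005, 0.01, -1.0]]
ft_force: [0.2, -0.0, -0.1]
grip_width: 0.002
```

```bash
python3 - <<'E'
from h import *
c=robot.camera('scene');cv2.imwrite('pics/s3.png',cv2.resize(c['pixels'][150:300,230:430],None,fx=4,fy=4,interpolation=2))
E
```

```text
(no output)
```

View pics/s3.png

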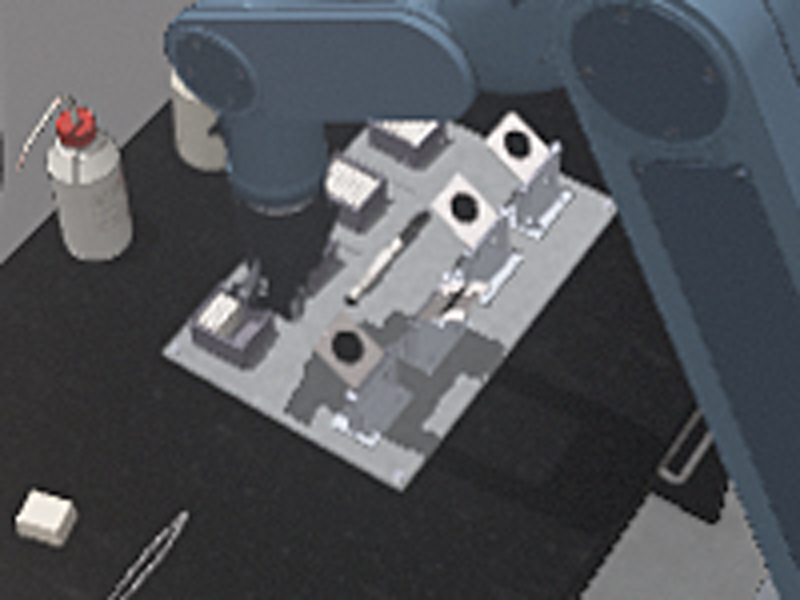

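The third tag lies toward its bin with its disc up, at (465,207) in the crop. The fingertips are behind the leftmost tag, so I push it toward the robot.

Emit:
servo_tool --increments '[{"dx": -10,"dy": 0,"dz": 3,"wx": 0,"wy": 0,"wz": 0,"hand": 1},{"dx": -10,"dy": 0,"dz": 0,"wx": 0,"wy": 0,"wz": 0,"hand": 1},{"dx": -10,"dy": 0,"dz": 0,"wx": 0,"wy": 0,"wz": 0,"hand": 1},{"dx": -10,"dy": 0,"dz": 0,"wx": 0,"wy": 0,"wz": 0,"hand": 1},{"dx": -10,"dy": 0,"dz": 0,"wx": 0,"wy": 0,"wz": 0,"hand": 1},{"dx": -8,"dy": 0,"dz": 0,"wx": 0,"wy": 0,"wz": 0,"hand": 1}]'

```text
time_s: 6.75
tool_pos: [0.5323, 0.1224, 0.0886]
eef_rot: [[1.0, 0.001, 0.013], [0.001, -1.0, -0.01], [0.013, 0.01, -1.0]]
ft_force: [0.5, -0.3, -0.4]
grip_width: -0.002
```

Emit:
servo_tool --increments '[{"dx": -8,"dy": 0,"dz": 1,"wx": 0,"wy": -0.01,"wz": 0,"hand": 1},{"dx": -8,"dy": 0,"dz": 0,"wx": 0,"wy": 0,"wz": 0,"hand": 1},{"dx": -8,"dy": 0,"dz": 0,"wx": 0,"wy": 0,"wz": 0,"hand": 1},{"dx": -8,"dy": 0,"dz": 0,"wx": 0,"wy": 0,"wz": 0,"hand": 1},{"dx": -7,"dy": 0,"dz": 0,"wx": 0,"wy": 0,"wz": 0,"hand": 1},{"dx": 0,"dy": 0,"dz": 0,"wx": 0,"wy": 0,"wz": 0,"hand": 1}]'

```text
time_s: 7.5
tool_pos: [0.4897, 0.1225, 0.0871]
eef_rot: [[1.0, 0.001, 0.002], [0.001, -1.0, -0.01], [0.002, 0.01, -1.0]]
ft_force: [0.7, -0.6, 0.9]
grip_width: 0.001
```

```bash
python3 - <<'E'
from h import *
c=robot.camera('scene');cv2.imwrite('pics/s4.png',cv2.resize(c['pixels'][150:300,230:430],None,fx=4,fy=4,interpolation=2))
E
```

```text
(no output)
```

View pics/s4.png

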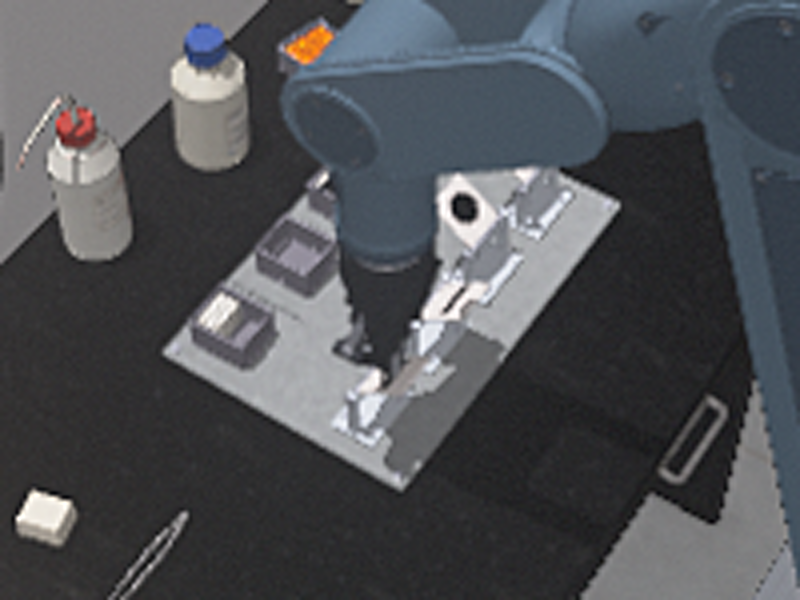

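Flipped. I rise straight up and back off to the left for a clear view.

Emit:
servo_tool --increments '[{"dx": 3,"dy": 0,"dz": -15,"wx": 0,"wy": 0,"wz": 0,"hand": 1},{"dx": 0,"dy": 0,"dz": -40,"wx": 0,"wy": 0,"wz": 0,"hand": 1},{"dx": 0,"dy": 0,"dz": -50,"wx": 0,"wy": 0,"wz": 0,"hand": 1},{"dx": 0,"dy": 0,"dz": -50,"wx": 0,"wy": 0,"wz": 0,"hand": 1},{"dx": -25,"dy": -40,"dz": 0,"wx": 0,"wy": 0,"wz": 0,"hand": 1},{"dx": -25,"dy": -45,"dz": 0,"wx": 0,"wy": 0,"wz": 0,"hand": 1},{"dx": -25,"dy": -45,"dz": 0,"wx": 0,"wy": 0,"wz": 0,"hand": 1},{"dx": -25,"dy": -45,"dz": 0,"wx": 0,"wy": 0,"wz": 0,"hand": 1},{"dx": 0,"dy": 0,"dz": 0,"wx": 0,"wy": 0,"wz": 0,"hand": 1},{"dx": 0,"dy": 0,"dz": 0,"wx": 0,"wy": 0,"wz": 0,"hand": 1}]'

```text
time_s: 8.8
tool_pos: [0.395, 0.304, 0.2467]
eef_rot: [[1.0, -0.002, 0.009], [-0.002, -1.0, -0.008], [0.009, 0.008, -1.0]]
ft_force: [-0.7, 0.0, -0.1]
grip_width: 0.003
```

```bash
python3 - <<'E'
from h import *
c=robot.camera('scene');a=cv2.resize(c['pixels'][150:300,230:430],None,fx=3,fy=3,interpolation=2)
c=robot.camera('top');b=cv2.resize(c['pixels'][165:265,245:395],None,fx=4,fy=4,interpolation=2)
cv2.imwrite('pics/s5.png',a);cv2.imwrite('pics/t5.png',b)
E
```

```text
(no output)
```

View pics/s5.png

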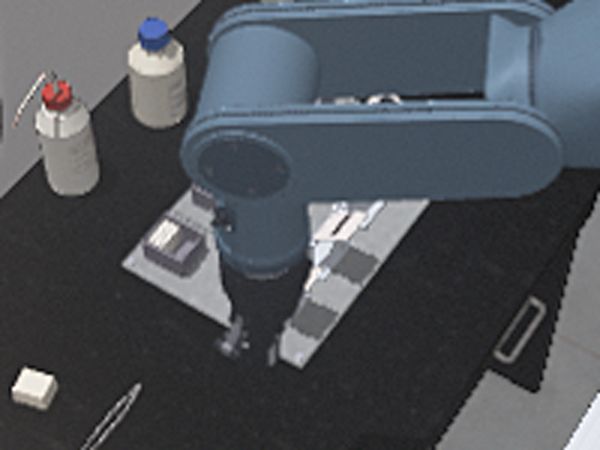

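View pics/t5.png

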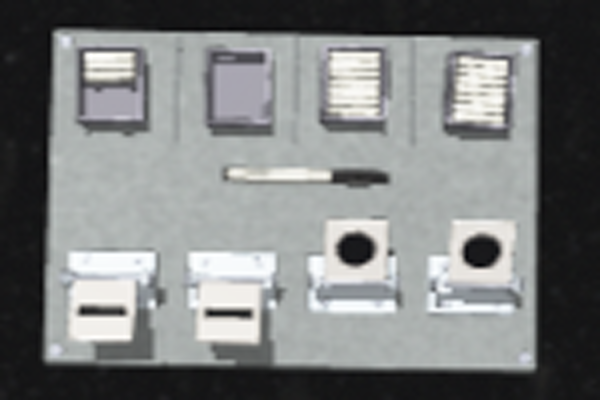

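The top view shows bar, bar, disc, disc for the bins holding three cassettes, none, a full load and a full load. The bins and marker haven't moved. I hand the job in.

```bash
python3 - <<'E'
from h import *
print(robot.get_obs()['ft_force']);print(robot.job_done())
E
```

```text
[ 0.41426108  0.07696487 -0.04371168]
the job is handed in; nothing more can be done
None
```

All four tags now show the right face, and the job is handed in at about 9 s of the 38 s allowed. The hand-in itself gives no verdict.

- **Moves:** I pushed two tags with the shut fingertips. The tag of the bin with three cassettes (leftmost) went over toward the robot, and the tag of the full bin third from the left went over toward its bin. The tags of the empty bin and the other full bin were already right, so I left them alone.
- **Last checks:** The final top view shows bar, bar, disc, disc from left to right. Each tag appears to lie at its stop. The bins and marker look unmoved by eye; the other bystanders were outside that last picture. The arm was clear of everything, with the wrist force near zero. The wrist force never read above about 4 N at the end of any move.
- **Limits:** The last scene view was partly hidden by the arm, so the final state rests on the top view. One move call was refused for its format; the arm didn't move.

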